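Step a drilling jig's turret stop and bring the drill guide up to it

ROBOT

A 6-joint arm with a two-finger parallel gripper is mounted at the origin on a cart in front of the work surface, level with it; the furniture and walls round the work are solid. World frame = base frame: x ahead of the robot, y to its left, z up, the work surface at z = 0. Lengths are in mm, angles in rad, forces in N, time in s.
With the tool pointing down it reaches from about 225 to 725 mm from the base axis. Payload 3.1 kg.
Tool frame: the origin (TCP) lies midway between the tips of the shut fingers; the grasp point (between the pads) lies arm.grip_point_offset behind it (arm.grip_point_offset is the distance from the TCP to the grasp point, in mm); z points along the fingers, y is the line along which they close (so a half turn about z gives the same grasp; the last joint's range is limited). The gripper opens to 85 mm and grips with 20 to 120 N. Pads are 22 mm wide; open, the fingers measure 114 mm over their backs; the gripper's body (76 mm by 85 mm) begins 54 mm behind the grasp point. The pads swing forward as they close: fully open they stand 13 mm farther back than shut.
Start: joints at [-1.36, 0.048, 0.099, 1.622, 0, 1.443], TCP at [174.471, -495.154, 209.112] pointing down, gripper open.
Joint ranges: [-2.91, 2.91], [-0.99, 1.94], [-1.21, 1.42], [-2.12, 2.29], [-1.49, 1.47], [-3.14, 3.14]. Speed limits (rad/s): [2.79, 2.79, 3.14, 3.14, 3.14, 3.14].

INTERFACE

Orientations are given as a unit quaternion [x, y, z, w].
In Python, from rig import arm, cams gives the robot as it stands. The module is installed in compiled form; this text tells all that it offers. Calls block until the motion is done:
- arm.move_to(position, orientation): joint-space move of the TCP to a pose.
- arm.servo_line(position, speed=150, attitude=None): straight line of the TCP; attitude=None keeps the orientation; speed is the mean speed in mm/s.
- arm.set_joints(angles): joint-space move.
- arm.command_gripper(opening): finger opening in mm; the grip force is fixed at half the most; returns when the fingers have stopped.
- arm.dwell(seconds).
- arm.ik(position, orientation): joint angles nearest the present ones, or None.
- arm.observe(): the state.
- cams.grab_frame(name): name is "scene" or "top"; returns a dict with "color" (480x640x3 uint8, red, green, blue), "depth" (480x640 float32, mm along the optical axis (not along the pixel's ray), 0 where there is no reading), "fx", "fy", "cx", "cy" (pixels), "xyz" and "orientation" of the camera in the world. Camera axes: x right, y up, looking along -z (the intrinsics and any distortion apply to the point x, -y, -z); pixel columns grow to the right and rows downward; lengths in mm; the calibration is good to about 2 mm. A picture is of the moment at which its call begins.
A pose or a line that the arm cannot do raises arm.IKError and nothing moves.
- arm.hand_in(): hands the job in; it is judged then, once.
The state is a dict: "time_s": time; "joint_positions": joint angles; "joint_vel": joint speeds; "effort": joint torques, N m; "eef_pos": TCP position; "tool_rot": TCP orientation; "contact_force": force on the tool from outside, world axes, zero at the start; "moment": the same for the moment, N m; "gripper_width": finger opening in mm; "grip_force": force on a finger pad.
Only numpy, scipy, OpenCV 4.12 (cv2) and the standard library are available. Lean on these libraries where they do the work, as an engineer would, in place of code of your own. Each camera call takes 0.05 s, during which the arm holds its last target. There are 200 camera calls.

TASK

Set the drilling jig for its last hole. With the fingertips, push the upright tab on the hexagonal turret stop around until the shortest of the six stop screws points straight at the drill guide and the turret has clicked in there. Then push the drill guide along its rails until its front button rests against that screw, and leave it there. Only push, with a light hand: grip and lift nothing, and leave the things lying round the jig where they are.

Things in the scene. Friction and masses are not known exactly. Their poses are not given: they have to be found in the camera images.
- jig: Drilling jig: dark steel plate 238 x 92 x 12 mm, firmly fixed. Origin on the turret axis at the cabinet top; x along the plate, from the guide towards the turret (plate x -178 to +60 mm), y across, z up. Two rails and the drilled steel strip run along x. All heights given here are above the cabinet top.
- stop_turret (a joint): Angle of the turret stop, rad, about its vertical axis, growing counter-clockwise seen from above, endless and not wrapped (6.28 is 0 again). 0 (wanted): the shortest screw points straight at the guide. A sprung roller gives six click positions 1.047 apart, one at 0, and pulls the turret in from 0.45 either side; some 6 N on the tab moves it on. Starts at one of the other five.
- turret_axis (a point): Point on the turret's vertical axis, 45 mm high. Turret: steel hexagon 48 mm across flats, 35 to 55 mm high, a hexagon-headed screw (15 mm head) standing out from each flat, level, 45 mm high. Tips reach 34 (shortest), 46, 49, 52, 55, 58 mm from the axis, lengthening counter-clockwise seen from above. Centre nut 17 mm across, to 71 mm high.
- tab (a point): Middle of the tab: an upright steel fin in a radial plane on top of the turret, 23 to 45 mm from the axis, 6 mm thick, 59 to 84 mm high; this point is 34 mm from the axis, 71 mm high. It stands opposite the shortest screw, so at the wanted position it points away from the guide (jig +x). Fingertips 64 to 75 mm high clear all of the turret but tab and centre nut.
- short_screw_tip (a point): Centre of the end face of the shortest stop screw, 34 mm from the turret axis, 45 mm high; turns with the turret.
- drill_guide (a joint): Travel of the drill guide along the rails, m, growing towards the turret (jig +x). Starts between 0 and 0.034; 0.066 is contact with the shortest screw when that points at the guide (a longer one would stop it earlier). It stays where it is left; about 3 N moves it.
- guide_anvil (a point): Centre of the front face of the round steel button (13 mm across) on the guide's turret-side end, 45 mm high, in line with the screw: this face meets the screw tip.
- thumb_plate (a point): Middle of the rear face (away from the turret) of the guide's upright thumb plate: 44 mm wide, 6 mm thick, 52 to 85 mm high; this point is 70 mm high, 58 mm behind the button's face. The guide is a bridge 84 mm wide, 48 mm long, top 52 mm high, its drill bush reaches 62 mm. Behind the plate nothing on the jig is higher than 35 mm.
- oiler: Bystander, loose, beside the jig: brown dropper bottle with a black cap, 34 mm across, 102 mm tall. Origin at its underside. To be left where it is.
- nut_jar: Bystander, loose, beside the jig: clear jar with a white lid, 56 mm across, 70 mm tall. Origin at its underside. To be left where it is.
- screw_box: Bystander, loose, beside the jig: card box, 44 x 60 x 38 mm. Origin at its underside. To be left where it is.
- bolt_1: Bystander, loose, beside the jig: M8 bolt standing on its head, 36 mm tall. Origin at its underside. To be left where it is.
- bolt_2: Bystander, loose, beside the jig: M8 bolt standing on its head, 36 mm tall. Origin at its underside. To be left where it is.
- hex_key: Bystander, loose, beside the jig: black hex key lying flat, 31 x 93 x 7 mm. Origin at its underside. To be left where it is.
- marker: Bystander, loose, beside the jig: marker pen lying flat, 132 mm long, 15 mm thick. Origin at its underside. To be left where it is.

How it is judged:
By the outcome, as a careful person would: the job done as asked, in the order asked, and still so for the second after the job is handed in, with the robot touching nothing.
It also fails if it takes over 58 s, if anything falls off the work surface, if the arm or the gripper's body presses on something with over 40 N, if the wrist force passes 120 N, or if a joint passes its speed limit or range.

## Working session

There is one attempt and no reset: what is moved stays moved. The work goes in short steps, each a Python script; the robot and the scene stay as the last script left them, time stands still between calls to the robot, and variables do not carry over. Pictures are saved under pics/ and viewed, at most 10 in all, crops included, and the job is handed in when it is done.

```bash
mkdir -p pics
python3 - <<'E'
from rig import arm,cams
import cv2,numpy as np
for n in("top","scene"):
    f=cams.grab_frame(n); cv2.imwrite(f"pics/{n}0.png",f["color"][:,:,::-1]); np.savez(f"{n}0.npz",**f)
    print(n,f["fx"],f["fy"],f["cx"],f["cy"],f["xyz"],f["orientation"],[k for k in f])
o=arm.observe();print(o["time_s"],o["tool_rot"],o["contact_force"],arm.grip_point_offset)
E
```

```text
top 440.2715238815283 440.2715238815283 318.7058687473095 235.5810681020661 [ 469.14131709 -105.04211498  920.2851847 ] [-0.0458838   0.0151074   0.70695686 -0.70560502] ['color', 'depth', 'fx', 'fy', 'cx', 'cy', 'xyz', 'orientation']
scene 451.65818861196755 451.65818861196755 328.2694693289469 238.62609506589854 [-105.16486513  286.40452028  446.62896927] [-0.27264482  0.46375159  0.73013313 -0.42131327] ['color', 'depth', 'fx', 'fy', 'cx', 'cy', 'xyz', 'orientation']
0.1 [ 9.85680563e-01  1.68619898e-01 -4.27879728e-05 -1.07485047e-03] [-0.56635472 -0.01076802  0.34738809] 18.700000000000003
```

View pics/top0.png

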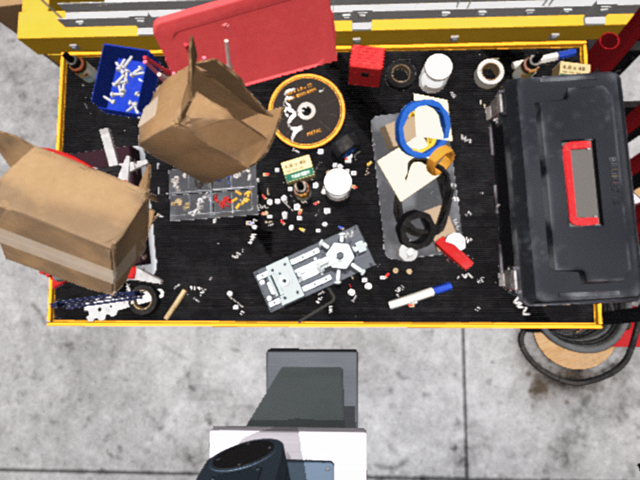

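View pics/scene0.png

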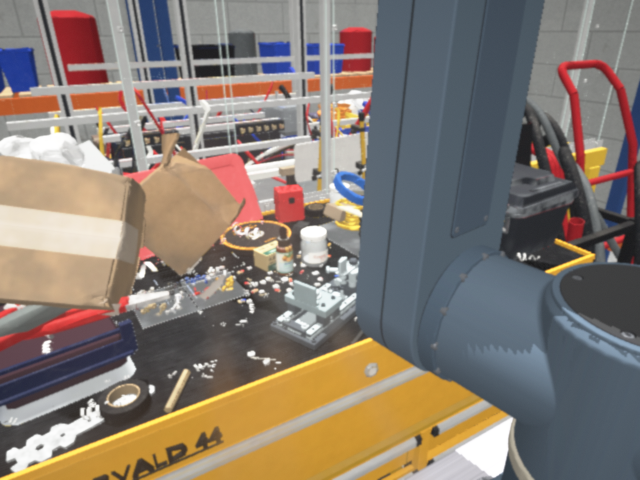

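The top view shows the jig lying from about (262,290) to (368,245), with the turret at about (341,257) and the guide at about (292,278). The oiler, box and jar are above it, and the hex key and marker below. Next I'll enlarge the jig.

```bash
cat > h.py <<'E'
import numpy as np
from scipy.spatial.transform import Rotation as R
def px2w(f,u,v,z):
    d=R.from_quat(f["orientation"]).apply([(u-f["cx"])/f["fx"],-(v-f["cy"])/f["fy"],-1.])
    return f["xyz"]+d*(z-f["xyz"][2])/d[2]
def w2px(f,p):
    c=R.from_quat(f["orientation"]).inv().apply(np.asarray(p)-f["xyz"])
    return f["cx"]-f["fx"]*c[0]/c[2], f["cy"]+f["fy"]*c[1]/c[2]
E
python3 - <<'E'
import cv2,numpy as np
from h import *
f=dict(np.load("top0.npz"))
im=f["color"][:,:,::-1]
c=cv2.resize(im[220:320,250:380],None,fx=6,fy=6,interpolation=cv2.INTER_CUBIC)
cv2.imwrite("pics/crop.png",c)
print(np.round(px2w(f,341,257,71)),np.round(px2w(f,292,278,52)))
# depth heightmap
d=f["depth"];v,u=np.mgrid[220:320,250:380]
D=d[220:320,250:380]
pts=R.from_quat(f["orientation"]).apply(np.stack([(u-f["cx"])/f["fx"]*D,-(v-f["cy"])/f["fy"]*D,-D],-1).reshape(-1,3))+f["xyz"]
z=pts[:,2].reshape(D.shape)
h=cv2.applyColorMap(np.clip(z*2.5,0,255).astype(np.uint8),cv2.COLORMAP_JET)
cv2.imwrite("pics/h.png",cv2.resize(h,None,fx=6,fy=6,interpolation=cv2.INTER_NEAREST))
E
```

```text
[ 501. -111.   71.] [461. -15.  52.]
```

View pics/crop.png

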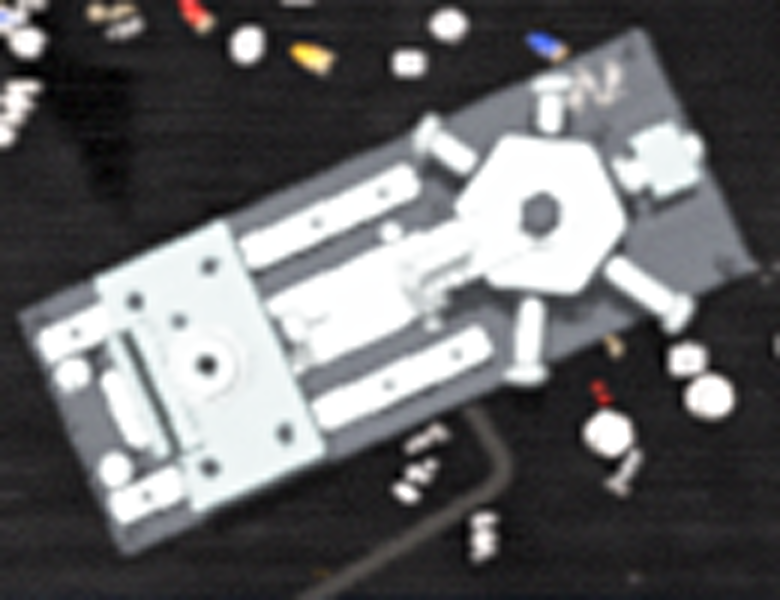

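View pics/h.png

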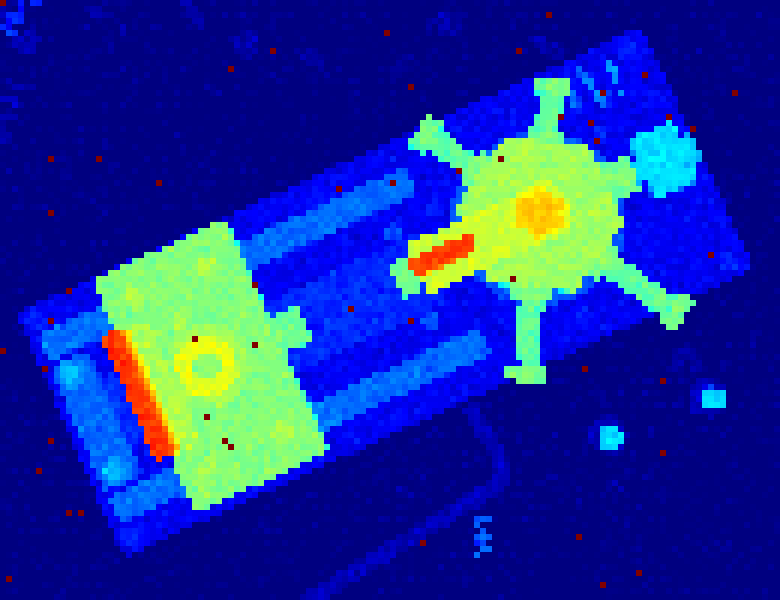

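The enlarged crop and height map show the tab (crop 440,255) pointing at the guide. The shortest screw therefore points away from it, and the turret needs half a turn. The nut is at (541,212) and the thumb plate at (140,395). The bolts at (610,437) and (712,398) are low, and the fingers will pass above them.

```bash
cat >> h.py <<'E'
import cv2
def cloud(f):
    D=f["depth"];v,u=np.mgrid[0:480,0:640]
    return R.from_quat(f["orientation"]).apply(np.stack([(u-f["cx"])/f["fx"]*D,-(v-f["cy"])/f["fy"]*D,-D],-1).reshape(-1,3))+f["xyz"]
def sel(P,lo,hi,c,r):
    Q=P[(P[:,2]>lo)&(P[:,2]<hi)&(np.hypot(*(P[:,:2]-c).T)<r)]
    return Q[:,:2]
def tool(yaw): # tool pointing down, tool x at world heading yaw
    return (R.from_euler('z',yaw)*R.from_quat([1,0,0,0])).as_quat()
E
python3 - <<'E'
from h import *
from rig import arm
f=dict(np.load("top0.npz"));P=cloud(f)
nut=np.median(sel(P,66,76,(501,-113),13),0)
tab=sel(P,78,90,(493,-85),25); plate=sel(P,78,92,(450,15),40); g=sel(P,47,57,(461,-15),60)
rect=cv2.minAreaRect(g.astype(np.float32))
print("nut",nut,"tab",tab.mean(0),len(tab),"plate",plate.mean(0),len(plate),"guide",rect)
pr=cv2.minAreaRect(plate.astype(np.float32));print("plate rect",pr)
a=lambda d:np.degrees(np.arctan2(d[1],d[0]))
print("head nut-tab",a(nut-tab.mean(0)),"nut-plate",a(nut-plate.mean(0)))
th=np.arctan2(*(nut-plate.mean(0))[::-1])
for s in(1,-1):            # rotation direction
  for flip in(0,np.pi):
    out=[]
    for k in range(0,181,30):
        phi=th+np.pi+s*np.radians(k)
        e=np.array([np.cos(phi),np.sin(phi)]);t=np.array([-e[1],e[0]])*s
        j=arm.ik([*(nut+36*e-16*t),68],tool(np.arctan2(t[1],t[0])+flip))
        out.append(None if j is None else (round(j[0],2),round(j[4],2),round(j[5],2)))
    print(s,flip,out)
E
```

```text
nut [ 505.01522433 -109.05948383] tab [491.18224721 -77.11523029] 37 plate [446.90736023  19.15772488] 81 guide ((466.7687683105469, -22.787410736083984), (83.84569549560547, 99.62930297851562), 24.97447395324707)
plate rect ((447.03387451171875, 19.559858322143555), (42.38813018798828, 6.267182350158691), 24.45845603942871)
head nut-tab -66.5857037864857 nut-plate -65.6200311440881
1 0 [(np.float64(-0.27), np.float64(0.0), np.float64(-0.69)), (np.float64(-0.29), np.float64(0.0), np.float64(-1.24)), (np.float64(-0.33), np.float64(0.0), np.float64(-1.8)), (np.float64(-0.37), np.float64(0.0), np.float64(-2.37)), (np.float64(-0.4), np.float64(0.0), np.float64(-2.92)), (np.float64(-0.42), np.float64(0.0), np.float64(2.82)), (np.float64(-0.41), np.float64(0.0), np.float64(2.3))]
1 3.141592653589793 [(np.float64(-0.27), np.float64(0.0), np.float64(2.45)), (np.float64(-0.29), np.float64(0.0), np.float64(1.9)), (np.float64(-0.33), np.float64(0.0), np.float64(1.34)), (np.float64(-0.37), np.float64(0.0), np.float64(0.77)), (np.float64(-0.4), np.float64(0.0), np.float64(0.22)), (np.float64(-0.4
[... 212 characters left out ...]
), (np.float64(-0.27), np.float64(0.0), np.float64(-2.79)), (np.float64(-0.27), np.float64(0.0), np.float64(-2.27)), (np.float64(-0.3), np.float64(0.0), np.float64(-1.77)), (np.float64(-0.33), np.float64(0.0), np.float64(-1.28)), (np.float64(-0.37), np.float64(0.0), np.float64(-0.8))]
-1 3.141592653589793 [(np.float64(-0.31), np.float64(0.0), np.float64(-0.74)), (np.float64(-0.28), np.float64(0.0), np.float64(-0.18)), (np.float64(-0.27), np.float64(0.0), np.float64(0.36)), (np.float64(-0.27), np.float64(0.0), np.float64(0.87)), (np.float64(-0.3), np.float64(0.0), np.float64(1.37)), (np.float64(-0.33), np.float64(0.0), np.float64(1.86)), (np.float64(-0.37), np.float64(0.0), np.float64(2.35))]
```

Run:
```python
from h import *
from rig import arm,cams
nut=np.array([505.0,-109.1]);th=np.radians(-65.5)
def pose(k,d=14,r=36,z=68):
    phi=th+np.pi+np.radians(k);e=np.array([np.cos(phi),np.sin(phi)]);t=np.array([-e[1],e[0]])
    return [*(nut+r*e-d*t),z],tool(np.arctan2(t[1],t[0])+np.pi)
arm.command_gripper(0)
arm.move_to(*pose(0,26,z=130))
arm.servo_line(pose(0,26)[0],speed=100)
o=arm.observe();print(o["time_s"],o["gripper_width"],o["contact_force"])
for k in [0,*range(6,169,12),174]:
    p,q=pose(k);arm.servo_line(p,speed=35,attitude=q)
    o=arm.observe();print(k,round(o["time_s"],1),np.round(o["contact_force"],1))
p,q=pose(174,26);arm.servo_line(p,speed=60)
p[2]=150;arm.servo_line(p,speed=150)
# move clear to behind the thumb plate (high)
x=np.array([np.cos(th),np.sin(th)])
q=tool(th)
arm.move_to([*(np.array([447,19.4])-x*60),150],tool(th) if arm.ik([*(np.array([447,19.4])-x*60),150],tool(th))is not None and abs(arm.ik([*(np.array([447,19.4])-x*60),150],tool(th))[5])<1.6 else tool(th+np.pi))
f=cams.grab_frame("top");np.savez("top1.npz",**f);P=cloud(f)
tab=sel(P,77,90,nut,55);n2=sel(P,66,76,nut,13)
d=tab.mean(0)-nut;print("tab",len(tab),np.degrees(np.arctan2(d[1],d[0])),np.hypot(*d))
print("plate",sel(P,78,92,(447,19),40).mean(0),arm.observe()["time_s"],arm.observe()["joint_positions"])
cv2.imwrite("pics/crop1.png",cv2.resize(f["color"][200:340,210:400,::-1],None,fx=4,fy=4,interpolation=cv2.INTER_CUBIC))
```

```text
3.625 -0.32283866070762207 [-0.45350109 -1.28797607  0.09027993]
0 4.1 [-0.3 -0.5 -0.6]
6 4.4 [-0.9 -0.1  0. ]
18 4.8 [-0.5  0.9  0.5]
30 5.2 [ 0.1 -0.1  0.3]
42 5.5 [0.2 0.  0.6]
54 5.9 [-0.4  0.4  0.1]
66 6.3 [ 0.8  0.2 -0.4]
78 6.7 [-1.1  0.5  0.6]
90 7.1 [-0.4  0.   1. ]
102 7.5 [ 0.6 -0.5 -1.1]
114 7.8 [ 0.  -0.3  0.2]
126 8.2 [0.3 0.1 1. ]
138 8.6 [-0.1  0.5 -0.2]
150 9.0 [-0.2  0.   0.2]
162 9.4 [ 0.   0.4 -1.2]
174 9.8 [ 0.1 -0.3  0.2]
tab 37 113.38291058480081 34.83304616105402
plate [446.95670518  19.26489642] 12.525 [ 1.62193177e-02 -2.09911234e-01 -2.60687854e-01  1.52054019e+00
 -1.56498840e-04  1.15963208e+00]
```

View pics/crop1.png

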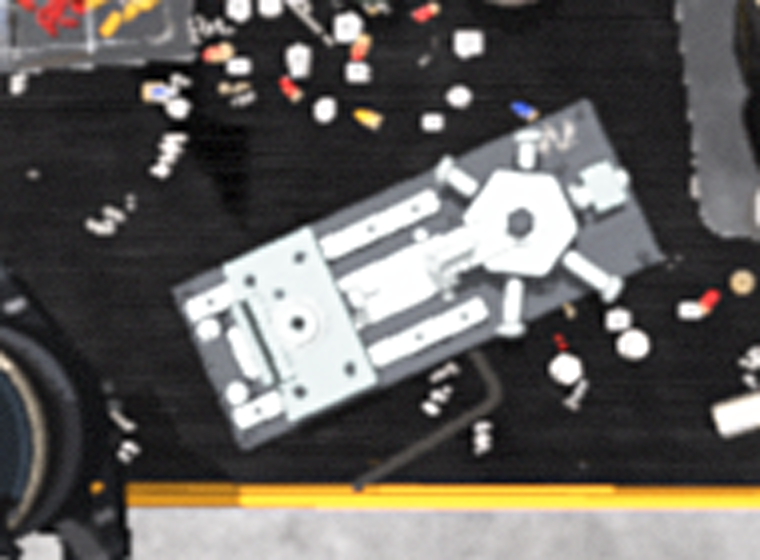

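The view shows the turret and tab unmoved: the tab still points at the guide and no force was felt. Before trying again, I'll check where the tool really goes.

Run:
```python
from h import *
from rig import arm,cams
nut=np.array([505.0,-109.1]);th=np.radians(-65.5)
def pose(k,d=14,r=36,z=68):
    phi=th+np.pi+np.radians(k);e=np.array([np.cos(phi),np.sin(phi)]);t=np.array([-e[1],e[0]])
    return [*(nut+r*e-d*t),z],tool(np.arctan2(t[1],t[0])+np.pi)
def say(s):
    o=arm.observe();print(s,round(o["time_s"],2),np.round(o["eef_pos"],1),np.round(o["tool_rot"],2),np.round(o["contact_force"],1),round(o["gripper_width"],1))
say("now")
arm.move_to(*pose(0,26,z=130));say(pose(0,26,z=130))
arm.servo_line(pose(0,26)[0],speed=100);say(pose(0,26))
arm.servo_line(pose(0,15)[0],speed=40);say(pose(0,15))
f=cams.grab_frame("scene");cv2.imwrite("pics/s2.png",cv2.resize(f["color"][200:380,240:480,::-1],None,fx=3,fy=3))
np.savez("s2.npz",**f)
```

```text
now 12.53 [422.1  73.7 149.7] [ 0.54  0.84 -0.   -0.  ] [0.2 0.  0.1] 0.2
([np.float64(513.7300363071655), np.float64(-65.55936993938222), 130], array([0.97723111, 0.21217767, 0.        , 0.        ])) 13.71 [513.6 -65.4 130. ] [ 0.98  0.21 -0.   -0.  ] [ 0.5 -0.4  0.5] -0.2
([np.float64(513.7300363071655), np.float64(-65.55936993938222), 68], array([0.97723111, 0.21217767, 0.        , 0.        ])) 14.47 [514.1 -65.5  68.5] [0.98 0.21 0.   0.  ] [ 0.  -0.2  0.5] -0.0
([np.float64(503.7204623275236), np.float64(-70.12099560860085), 68], array([0.97723111, 0.21217767, 0.        , 0.        ])) 14.9 [503.8 -70.4  68.4] [0.98 0.21 0.   0.  ] [0.3 0.6 0.8] -0.2
```

View pics/s2.png

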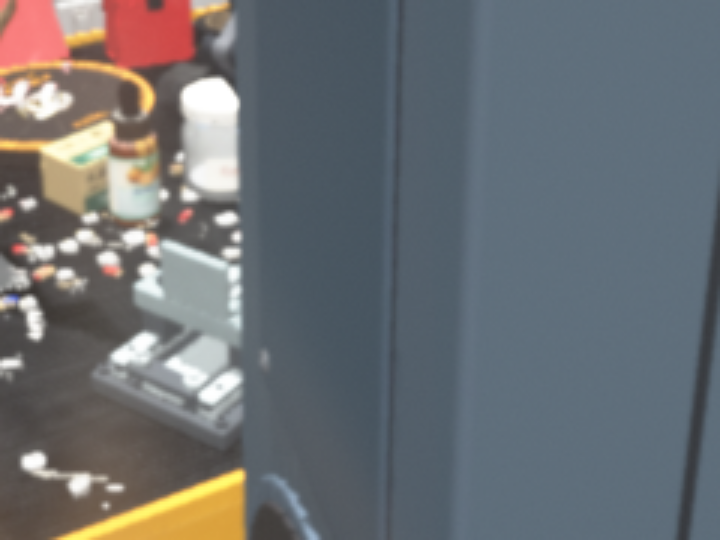

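The arm hides the jig from the scene camera, but the commanded poses are reached. I'll push in small steps and watch the tab from the top camera.

Run:
```python
from h import *
from rig import arm,cams
nut=np.array([505.0,-109.1]);th=np.radians(-65.5)
def pose(k,d=14,r=36,z=68):
    phi=th+np.pi+np.radians(k);e=np.array([np.cos(phi),np.sin(phi)]);t=np.array([-e[1],e[0]])
    return [*(nut+r*e-d*t),z],tool(np.arctan2(t[1],t[0])+np.pi)
for k in (6,14,22,30):
    p,q=pose(k);arm.servo_line(p,speed=35,attitude=q)
    o=arm.observe();print(k,round(o["time_s"],2),np.round(p,1),np.round(o["eef_pos"],1),np.round(q,2),np.round(o["tool_rot"],2),np.round(o["contact_force"],1))
f=cams.grab_frame("top");np.savez("top2.npz",**f)
cv2.imwrite("pics/t2.png",cv2.resize(f["color"][200:340,210:400,::-1],None,fx=4,fy=4,interpolation=cv2.INTER_CUBIC))
```

```text
6 15.24 [498.8 -71.   68. ] [498.9 -71.   68. ] [0.96 0.26 0.   0.  ] [0.97 0.26 0.   0.  ] [ 0.3  0.4 -1. ]
14 15.54 [493.5 -72.2  68. ] [493.8 -72.2  68. ] [0.94 0.33 0.   0.  ] [0.94 0.33 0.   0.  ] [-0.3 -0.1 -0.1]
22 15.84 [488.5 -74.2  68. ] [488.8 -74.1  68. ] [0.92 0.39 0.   0.  ] [0.92 0.39 0.   0.  ] [ 0.4  0.3 -0.3]
30 16.14 [483.8 -76.8  68. ] [484.1 -76.8  68. ] [0.89 0.46 0.   0.  ] [0.89 0.46 0.   0.  ] [ 0.3 -0.4 -0.3]
```

View pics/t2.png

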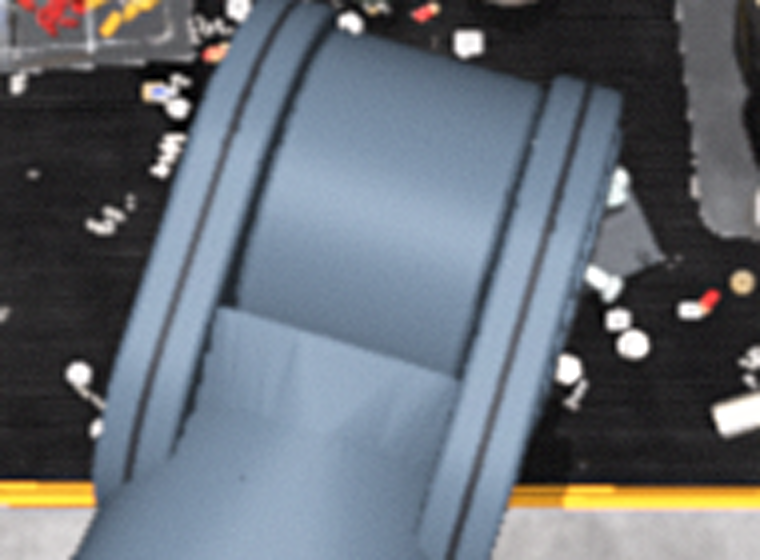

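The wrist hides the jig here, and there is still no force. I'll back off to the spot behind the guide, then check the tab angle and the true fingertip height in one combined picture.

Run:
```python
from h import *
from rig import arm,cams
nut=np.array([505.0,-109.1]);th=np.radians(-65.5);x=np.array([np.cos(th),np.sin(th)])
o=arm.observe();p=o["eef_pos"].copy() if hasattr(o["eef_pos"],"copy") else list(o["eef_pos"])
p[2]=140;arm.servo_line(p,speed=150)
b=np.array([447,19.4])-x*60
arm.move_to([*b,150],tool(th+np.pi))
arm.servo_line([*b,68],speed=150)
o=arm.observe();print(o["time_s"],np.round(o["eef_pos"],1),o["gripper_width"])
f=cams.grab_frame("top");s=cams.grab_frame("scene");np.savez("top3.npz",**f);np.savez("s3.npz",**s)
P=cloud(f);tab=sel(P,77,90,nut,55);d=tab.mean(0)-nut;print("tab",len(tab),np.degrees(np.arctan2(d[1],d[0])),np.hypot(*d))
S=s["color"][:,:,::-1].copy()
u,v=w2px(s,o["eef_pos"]);print("TCP in scene px",u,v,"top",w2px(f,o["eef_pos"]))
a,b0=max(0,int(v)-80),max(0,int(u)-80)
c1=cv2.resize(S[a:a+160,b0:b0+160],(560,560),interpolation=cv2.INTER_CUBIC)
cv2.drawMarker(c1,(int((u-b0)*3.5),int((v-a)*3.5)),(0,0,255),0,20)
cv2.imwrite("pics/s3.png",c1)
Q=P[(np.hypot(P[:,0]-o["eef_pos"][0],P[:,1]-o["eef_pos"][1])<70)];print("top-view lowest z",np.percentile(Q[:,2],[0,2,50]))
```

```text
18.2583 [422.7  73.5  68.4] 0.24607134662895228
tab 37 113.35871775221388 34.84238829823673
TCP in scene px 278.2055540851144 309.96617386837306 top (np.float64(245.6707169391853), np.float64(297.7823115245433))
top-view lowest z [ -6.52645037  -1.15159772 555.5448738 ]
```

View pics/s3.png

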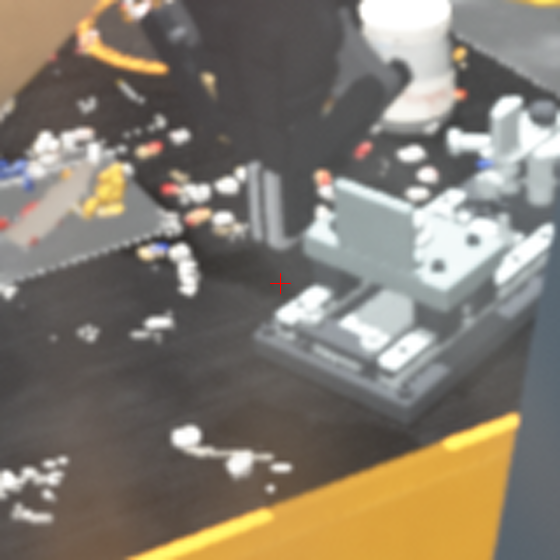

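In the picture the real fingertips (crop 278,243) are about 40 crop px above the predicted TCP (280,283), so they passed over the tab. I'll work out the offset and check the scene calibration on the thumb plate, whose top corners are at crop (338,180) and (415,213).

Run:
```python
from h import *
s=dict(np.load("s3.npz"));b0=198;a=229
for z in(68,75,80,85,90,95):
    u,v=w2px(s,[422.7,73.5,z]);print(z,round((u-b0)*3.5),round((v-a)*3.5))
th=np.radians(-65.5);x=np.array([np.cos(th),np.sin(th)]);y=np.array([-x[1],x[0]])
pl=np.array([447,19.3])-3*x
for c in(22,-22):
    u,v=w2px(s,[*(pl+c*y),85]);print("corner",c,round((u-b0)*3.5),round((v-a)*3.5))
# depth at the fingertip pixels
P=cloud(s).reshape(480,640,3)
for (cx,cy) in[(272,200),(290,200),(290,225),(278,236)]:
    print(np.round(P[a+int(cy/3.5),b0+int(cx/3.5)]))
print(arm.observe()["joint_positions"]) if 0 else None
```

```text
68 281 284
75 280 270
80 279 260
85 279 250
90 278 240
95 277 230
corner 22 326 180
corner -22 403 209
[414.  80. 116.]
[410.  74. 116.]
[412.  73. 103.]
[414.  78.  99.]
```

Run:
```python
from h import *
s=dict(np.load("s3.npz"));P=cloud(s).reshape(480,640,3);a,b0=229,198
for r in range(295,303): print(r,(r-a)*3.5,[tuple(np.round(P[r,c]).astype(int)) for c in range(272,284,2)])
print("plate top",[tuple(np.round(P[r,304]).astype(int)) for r in range(280,290)])
```

```text
295 231.0 [(np.int64(421), np.int64(82), np.int64(98)), (np.int64(416), np.int64(81), np.int64(101)), (np.int64(412), np.int64(80), np.int64(102)), (np.int64(414), np.int64(76), np.int64(100)), (np.int64(411), np.int64(74), np.int64(101)), (np.int64(409), np.int64(72), np.int64(101))]
296 234.5 [(np.int64(420), np.int64(83), np.int64(97)), (np.int64(418), np.int64(80), np.int64(97)), (np.int64(414), np.int64(79), np.int64(99)), (np.int64(413), np.int64(77), np.int64(99)), (np.int64(410), np.int64(75), np.int64(100)), (np.int64(408), np.int64(72), np.int64(100))]
297 238.0 [(np.int64(421), np.int64(82), np.int64(95)), (np.int64(418), np.int64(81), np.int64(96)), (np.int64(413), np.int64(80), np.int64(98)), (np.int64(414), np.int64(76), np.int64(97)), (np.int64(415), np.int64(72), np.int64(95)), (np.int64(416), np.int64(69), np.int64(93))]
298 241.5 [(np.int64(559), np.int64(29), np.int64(0)), (np.int64(419), np.int64(80), np.int64(93)), (np.int64(413), np.int64(79), np.int64(96)), (np.int64(414), np.int64(76), np.int64(95)), (np.int64(415), np.int64(73), np.int64(93)), (np.int64(551),
[... 905 characters left out ...]
 np.int64(0)), (np.int64(546), np.int64(31), np.int64(0)), (np.int64(545), np.int64(27), np.int64(-1)), (np.int64(543), np.int64(24), np.int64(-1)), (np.int64(537), np.int64(23), np.int64(2)), (np.int64(538), np.int64(19), np.int64(0))]
plate top [(np.int64(588), np.int64(-51), np.int64(0)), (np.int64(583), np.int64(-49), np.int64(1)), (np.int64(581), np.int64(-48), np.int64(0)), (np.int64(449), np.int64(17), np.int64(85)), (np.int64(444), np.int64(19), np.int64(86)), (np.int64(444), np.int64(19), np.int64(84)), (np.int64(-105), np.int64(286), np.int64(447)), (np.int64(442), np.int64(20), np.int64(82)), (np.int64(443), np.int64(20), np.int64(79)), (np.int64(443), np.int64(20), np.int64(78))]
```

The depth image puts the fingertips at z ≈ 92 when the arm reports 68.4, while the plate top correctly reads 85. The reported TCP is therefore about 23 mm lower than the real tips. I'll command z = 46 so the tips are at about 69, and push again.

Run:
```python
from h import *
from rig import arm,cams
nut=np.array([505.0,-109.1]);th=np.radians(-65.5);x=np.array([np.cos(th),np.sin(th)])
def pose(k,d=14,r=36,z=46):
    phi=th+np.pi+np.radians(k);e=np.array([np.cos(phi),np.sin(phi)]);t=np.array([-e[1],e[0]])
    return [*(nut+r*e-d*t),z],tool(np.arctan2(t[1],t[0])+np.pi)
p=list(arm.observe()["eef_pos"]);p[2]=130;arm.servo_line(p,speed=150)
arm.move_to(*pose(0,28,z=110))
arm.servo_line(pose(0,28)[0],speed=100)
ok=True
for k in [0,*range(6,169,12),174]:
    p,q=pose(k);arm.servo_line(p,speed=35,attitude=q)
    o=arm.observe();F=o["contact_force"];print(k,round(o["time_s"],1),np.round(F,1))
    if np.linalg.norm(F)>25: print("STOP");ok=False;break
p,q=pose(k,26);arm.servo_line(p,speed=60)
p[2]=130;arm.servo_line(p,speed=150)
b=np.array([447,19.4])-x*45
arm.move_to([*b,130],tool(th+np.pi))
f=cams.grab_frame("top");np.savez("top4.npz",**f);P=cloud(f)
tab=sel(P,77,90,nut,55);d=tab.mean(0)-nut
print("tab",len(tab),np.degrees(np.arctan2(d[1],d[0])),np.hypot(*d),"plate",sel(P,78,92,(447,19),40).mean(0),arm.observe()["time_s"])
cv2.imwrite("pics/t4.png",cv2.resize(f["color"][200:340,210:400,::-1],None,fx=4,fy=4,interpolation=cv2.INTER_CUBIC))
```

```text
0 21.4 [-0.8 -1.1 -0.5]
6 21.7 [ 3.6  0.9 -0.9]
18 22.1 [ 0.4 -0.1  0.8]
30 22.5 [ 0.1  0.6 -0.1]
42 22.9 [-0.4 -0.4  0.5]
54 23.2 [ 0.5 -0.   0.4]
66 23.6 [ 1.2  4.1 -0. ]
78 24.0 [1.2 2.9 0. ]
90 24.4 [-0.3  0.3  0.8]
102 24.8 [ 0.2 -0.8  0.7]
114 25.2 [-0.3  0.5 -0.3]
126 25.6 [-2.6  3.5  1.7]
138 25.9 [-0.5  1.1 -0.3]
150 26.3 [0.7 4.3 1.6]
162 26.7 [ 0.9 11.   6.3]
174 27.1 [ 0.1 16.7 12.8]
tab 35 -64.30930447111217 33.149899371242974 plate [446.90615885  19.1334235 ] 29.8417
```

View pics/t4.png

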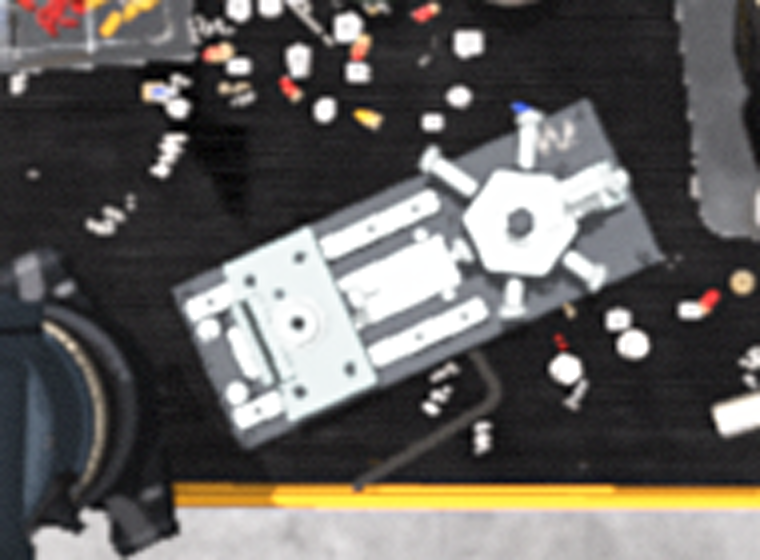

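The tab now points away from the guide (−64.3°, against a wanted −65.5°) and the shortest screw faces the button. Next I'll push the guide, with a force-checked finish.

Run:
```python
from h import *
from rig import arm,cams
nut=np.array([505.0,-109.1]);th=np.radians(-65.6);x=np.array([np.cos(th),np.sin(th)]);q=tool(th+np.pi)
P=lambda s,z=46:[*(nut+s*x),z]
arm.move_to(P(-172,110),q);arm.servo_line(P(-172),speed=120)
def rd(s):
    o=arm.observe();F=-np.dot(o["contact_force"][:2],x);print(round(s,1),round(o["time_s"],1),round(np.dot(np.array(o["eef_pos"][:2])-nut,x),1),round(F,1));return F
arm.servo_line(P(-157),speed=60);rd(-157)
for s in(-145,-130,-115,-109):
    arm.servo_line(P(s),speed=30);F=rd(s)
    if F>12: break
else:
    hits=0
    while s<-96 and hits<1:
        s+=1;arm.servo_line(P(s),speed=15);arm.dwell(.1);F=rd(s)
        hits=F>7
arm.servo_line(P(s-18),speed=50)
arm.servo_line(P(s-18,110),speed=150)
arm.move_to(P(-200,130),q)
f=cams.grab_frame("top");np.savez("top5.npz",**f);C=cloud(f)
tab=sel(C,77,90,nut,55);d=tab.mean(0)-nut;pl=sel(C,78,92,nut-90*x,25).mean(0)
print("tab",np.degrees(np.arctan2(d[1],d[0])),"plate rear",np.dot(pl-nut,x)-3,arm.observe()["time_s"])
cv2.imwrite("pics/t5.png",cv2.resize(f["color"][200:340,210:400,::-1],None,fx=4,fy=4,interpolation=cv2.INTER_CUBIC))
```

```text
-157 31.2 -156.2 0.8
-145 31.7 -144.6 1.4
-130 32.4 -129.2 -0.3
-115 33.0 -114.2 -0.4
-109 33.4 -108.5 0.7
-108 33.7 -108.1 1.2
-107 34.1 -107.1 3.4
-106 34.4 -105.9 2.4
-105 34.8 -104.9 0.9
-104 35.1 -104.2 2.2
-103 35.5 -104.2 5.8
-102 35.8 -104.2 8.9
tab -64.34104809775003 plate rear -92.35954651913373 37.3833
```

View pics/t5.png

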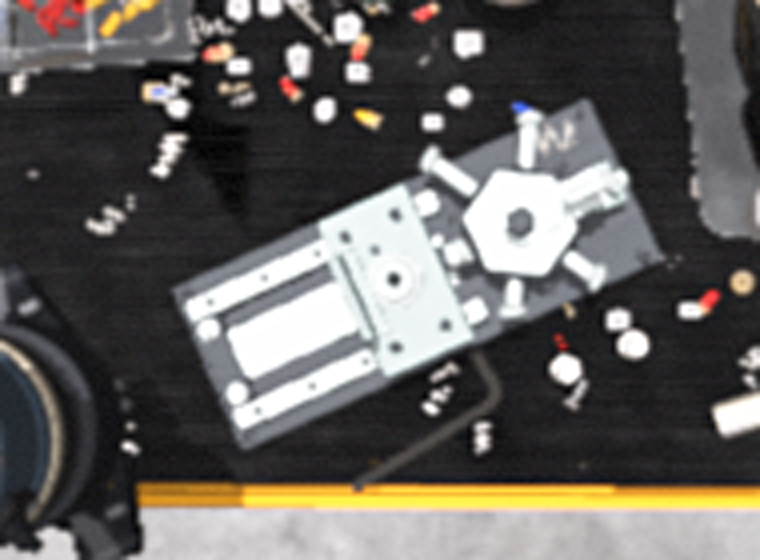

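The button rests against the short screw: the arm stopped dead at a reported −104.2 while the force rose, and the plate rear is at −92.4 mm (−92 expected). The turret is still clicked in, and the bystanders in view have not moved.

```bash
python3 -c "
from rig import arm
print(arm.hand_in())"
```

```text
the job is handed in; nothing more can be done
None
```

The job is handed in at about 37 s: the turret is clicked in with the shortest screw facing the guide, and the guide's button rests against that screw; my first tab push missed because the fingertips sit about 23 mm above the reported TCP, and the tool force reached about 21 N at the end of the tab push.

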